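# Fit the die collar on the clay extruder and hold it home

## Robot

A 7-joint arm with a two-finger parallel gripper is mounted at the origin on the work surface. World frame = base frame: x ahead of the robot, y to its left, z up, the work surface at z = 0. Lengths are in mm, angles in rad, forces in N, time in s.
With the tool pointing down it reaches from about 400 to 875 mm from the base axis. Payload 4.4 kg.
Tool frame: the origin (TCP) lies midway between the tips of the shut fingers; the grasp point (between the pads) lies ctrl.tcp_to_grasp behind it (ctrl.tcp_to_grasp is the distance from the TCP to the grasp point, in mm); z points along the fingers, y is the line along which they close (so a half turn about z gives the same grasp; the last joint's range is limited). The gripper opens to 85 mm and grips with 20 to 120 N. Pads are 22 mm wide; open, the fingers measure 114 mm over their backs; the gripper's body (76 mm by 85 mm) begins 54 mm behind the grasp point. The pads swing forward as they close: fully open they stand 13 mm farther back than shut.
Start: joints at [1.269, 0.628, 0.038, 1.517, -0.027, 0.996, -0.02], TCP at [151.881, -632.021, 231.313] pointing down, gripper open.
Joint ranges: [-3.06, 3.06], [-0.37, 2.12], [-1.25, 1.32], [0.18, 2.47], [-1.1, 4.24], [0.23, 1.98], [-2.94, 2.94]. Speed limits (rad/s): [2.57, 2.57, 3.14, 3.14, 3.14, 3.14, 3.14].

## Interface

Orientations are given as [roll, pitch, yaw] about the fixed x, y, z axes, in that order (R = Rz(yaw) Ry(pitch) Rx(roll)).
In Python, from cell import ctrl, get_image, get_calibration, workorder, boxes_of, place_of gives the robot as it stands.
- The arm moves only by the tool play_rows, never from a script. Its argument "series" is a list that holds one entry, the list of rows, each a list of 7 numbers: the shift along the world's x, y, z in cm, then the turn, a rotation vector about the world's x, y, z in degrees, then the closure, from 0 (fully open) to 1 (shut). A call has 1 to 20 rows; each row shifts and turns the commanded pose from where the row before left it; what a row does not reach is not made up. A row lasts 1/8 s, in which the tool goes at most 62.5 mm and 10.7 degrees, less where a joint would pass 70% of its speed; a pose out of reach is approached as far as the arm can. A call with a gripper value outside its range is refused whole. The fingers move at their own pace and stop on an object; the grip force is fixed at half the most. Time passes only in rows, so rows that do not move let the fingers close. It gives the time, the measured TCP pose, the force, the opening and the grip force at its end, in the units of the state.
- ctrl.read_state(): the state, without advancing time (a new reading comes with each control period).
- get_image(name): name is "scene" or "top" or "wrist"; returns (picture, depth): 480x640x3 uint8, red, green, blue; 480x640 float32, mm along the optical axis (not along the pixel's ray), 0 where there is no reading.
- get_calibration(name): a dict with "K" (3x3 intrinsics, pixels), "k1" (the pictures are not rectified: a ray, as slopes to the right and down, at radius r is drawn at 1 + k1 r^2 times it, then the intrinsics apply), "R" (3x3) and "t" (3): a world point X has camera coordinates R X + t; the wrist camera has in their place "mount" (4x4, takes a point from camera to tool coordinates, whose origin is the TCP and whose axes are the flange's). Camera axes: x right, y down, z forward; pixel columns grow to the right and rows downward; lengths in mm; the calibration is good to about 2 mm. A picture is of the moment at which its call begins: read the wrist's pose just before it. get_calibration takes no time and is no camera call.
- workorder.finish_job(): hands the job in; it is judged then, once.
Trained networks look in the newest picture that a camera, given by its name, has taken for a name from the list of things; names that differ only in an ending like _2 or _b are one class to them, and where a whole thing is asked for, a point or a joint stands for the part that bears it (a point fixed in the world has none). Each returns a list of dicts, best first, with "p" (0 to 1); they miss things now and then, are a little off and sometimes report something else, mostly with a low value. They report only what shows in the picture. A call takes as long as a camera call. They do not tell look-alikes from the thing itself.
- boxes_of(target, camera): "pixel" ([column, row] in pixels, amid what is visible of it).
- place_of(target, camera): "pixel" ([column, row] in pixels: a listed point, or the origin of a listed thing).
The state is a dict: "clock": time; "qpos": joint angles; "qd": joint speeds; "tau": joint torques, N m; "eef_pos": TCP position; "tool_rot": TCP orientation; "force": force on the tool from outside, world axes, zero at the start; "torque": the same for the moment, N m; "width": finger opening in mm; "gripper_force": force on a finger pad.
Only numpy, scipy, OpenCV 4.12 (cv2) and the standard library are available. Lean on these libraries where they do the work, as an engineer would, in place of code of your own. Each camera call takes 0.05 s, during which the arm holds its last target. There are 200 camera calls.

## Task

The clay extruder stands mouth up in its green loading stand with the star die already in its mouth. Put the knurled collar on the barrel, lip uppermost as it lies, turn it until its hidden keyways drop over the pins, then press it fully home against the sprung die and finish still holding it pressed down there, so that I can put in the locking screws. Leave the other things on the table where they are.

Things in the scene. Friction and masses are not known exactly. Their poses are not given: they have to be found in the camera images.
- collar: The die-retaining collar: grey metal ring with upright knurling ribs, 60 mm across, 40 mm tall, about 0.18 kg, lying lip up on the table. Origin: centre of its underside; z up its axis. Bore 48.6 mm, open from below, 32 mm deep. Three keyways 8.5 mm wide, 120 degrees apart, run up inside the bore; they cannot be seen from outside and their place relative to the x axis is not known.
- collar_lip (a point): Centre of the collar's top face, 40 mm above its underside: the lip, 8 mm thick, with a 28 mm round window in it.
- mouth (a point): Centre of the rim of the extruder's upright steel barrel, 170 mm above the table; z up. Barrel 46 mm across, last 4 mm bevelled to 41 mm. The collar slides over it, first stopping on the pins with its underside 14.5 mm below the rim; fully home its underside is 32 mm below the rim (lip on rim). The barrel is bare down to 62 mm above the table; there the stand begins (120 x 110 mm at its base).
- pin_level (a point): On the barrel's axis 17 mm below the rim, level with three brass pins, 5 mm thick, 120 degrees apart, that stick out 3.5 mm from the barrel. The barrel is clamped firmly at any angle: where round it the pins point is not known, and these axes do not tell. At most 120 degrees of turning of a collar resting on them, either way, pushed down lightly (a few newtons), lets it drop over them.
- die (a joint): How far the sprung star die (brass disc, 38 mm across, in the mouth) is pressed in, in m: 0 when free, its face then 5 mm proud of the rim; 0.005 when flush, as with the collar fully home. Its spring pushes up with 4 N at 0 and 8 N at 0.005, so a collar that is let go rises again by 5 mm.
- screw_tray: bystander: blue plastic tray 80 x 80 x 16 mm with the locking screws and a hex key; origin at the centre of its underside
- die_board: bystander: wooden board 80 x 80 mm with four spare dies on it, 18 mm tall; origin at the centre of its underside
- glaze_jar: bystander: green glass jar with white lid, 60 mm across, 85 mm tall; origin at the centre of its underside
- plunger: bystander: the extruder's plunger lying down, steel rod with white piston and wooden T-handle, about 310 mm long, 37 mm tall, 110 mm wide at the T; origin at the middle of its length on the table, x along the rod towards the T
- rolling_pin: bystander: wooden rolling pin, 340 mm long, 50 mm thick; origin below its middle, x along it
- slat_a: bystander: pale wooden rolling slat 420 x 28 x 10 mm, x along it
- slat_b: bystander: dark wooden rolling slat 420 x 28 x 10 mm, x along it
- clay_knife: bystander: black-handled wooden clay knife, 185 mm long, 8 mm tall, x along it
Mind the look-alikes: they are no part of the job. Leave any red look-alike of the collar alone.

How it is judged:
By the outcome, as a careful person would: the job done as asked, in the order asked, and still so for the second after the job is handed in, while the arm keeps its last pose, push and grip.
It also fails if it takes over 45 s, if anything falls off the work surface, if the arm or the gripper's body presses on something with over 40 N, if the wrist force passes 120 N, or if a joint passes its speed limit or range.

## Working session

There is one attempt and no reset: what is moved stays moved. The work goes in short steps, Python scripts to look and compute and a tool call to move; the robot and the scene stay as the last step left them, time stands still between calls to the robot, and variables do not carry over. Pictures are saved under pics/ and viewed, at most 10 in all, crops included, and the job is handed in when it is done.

Besides the shell and the picture viewer there is one more tool, called after "Call:" by a JSON object that holds its "op" and its "data", one argument or row to a line. play_rows: Moves the arm, as the interface text tells. Its arguments: {"type":"object","properties":{"series":{"type":"array"}},"required":["series"]}

```bash
mkdir -p pics
cat > h.py <<'E'
import numpy as np, cv2
from cell import ctrl,get_image,get_calibration,workorder,boxes_of,place_of
from scipy.spatial.transform import Rotation as Ro
def pose(c):
    k=get_calibration(c)
    if 'R' in k: return k,np.array(k['R']),np.array(k['t'])
    s=ctrl.read_state(); T=np.eye(4); T[:3,:3]=Ro.from_euler('xyz',s['tool_rot']).as_matrix(); T[:3,3]=s['eef_pos']
    W=np.linalg.inv(T@np.array(k['mount'])); return k,W[:3,:3],W[:3,3]
def rays(k,px):
    K=np.array(k['K'],float); return cv2.undistortPoints(np.array(px,float).reshape(-1,1,2),K,np.array([k['k1'],0,0,0.]))[:,0]
def onz(P,px,z):
    k,R,t=P; r=rays(k,px); d=np.c_[r,np.ones(len(r))]@R; c=-R.T@t
    return c+d*((z-c[2])/d[:,2])[:,None]
def cloud(P,D):
    k,R,t=P; v,u=np.nonzero(D>0); r=rays(k,np.c_[u,v]); d=D[v,u][:,None]
    return (np.c_[r,np.ones(len(r))]*d-t)@R,u,v
E
python3 - <<'E'
from h import *
print(ctrl.tcp_to_grasp,ctrl.read_state())
for c in('scene','top'):
    P=pose(c);I,D=get_image(c);cv2.imwrite(f'pics/{c}0.png',I[:,:,::-1]);np.savez(f'{c}0.npz',I=I,D=D)
    for n,z in(('collar_lip',40),('collar',0),('mouth',170),('die',172)):
        for f in (place_of,boxes_of):
            try:
                for o in f(n,c)[:3]: print(c,f.__name__,n,round(o['p'],2),np.round(o['pixel']),onz(P,[o['pixel']],z)[0].round(1))
            except Exception as e: print(n,e)
E
```

```text
18.700000000000003 {'clock': 0.0, 'qpos': array([ 1.26919725,  0.62936687,  0.03842648,  1.51835854, -0.02696872,
        0.99626463, -0.02000129]), 'qd': array([-7.11308455e-04, -1.29763814e-03,  6.11363877e-04, -1.03269902e-03,
        1.15599778e-03, -5.68966432e-05, -6.98285349e-04]), 'tau': array([-6.24213317e-04, -5.63413668e+01,  1.22594129e+00, -1.93447137e+01,
        1.09931873e-02,  1.04144230e-02,  2.13262751e-06]), 'eef_pos': array([ 151.73872784, -631.41274825,  230.37838127]), 'tool_rot': array([-3.13971340e+00,  4.26492278e-05,  2.35827578e-01]), 'force': array([-0.35371924, -0.04166893, -0.38729402]), 'torque': array([-0.03263791,  0.01682857, -0.01732803]), 'gripper_force': 0.0, 'width': 85.67737897773948}
scene call collar_lip 0.88 [227. 279.] [ 428. -219.   40.]
scene call collar_lip 0.72 [192. 304.] [ 402.5 -336.1   40. ]
scene call collar_lip 0.93 [229. 288.] [ 453.2 -244.2   40. ]
scene call collar_lip 0.66 [197. 304.] [ 415.2 -331.8   40. ]
scene call collar 0.93 [233. 292.] [ 447.9 -227.2    0. ]
scene call collar 0.59 [195. 308.] [ 393.1 -325.5    0. ]
scene
[... 765 characters left out ...]
r_lip 0.62 [262. 190.] [758.6 129.1  40. ]
top call collar 0.74 [374. 292.] [ 452.7 -220.5    0. ]
top call collar 0.6 [408. 308.] [ 404.2 -323.6    0. ]
top call collar 0.46 [475. 254.] [ 574.9 -534.4    0. ]
top call collar 0.7 [405. 309.] [ 401.7 -312.9    0. ]
top call collar 0.69 [369. 290.] [ 458.3 -206.2    0. ]
top call mouth 0.9 [318. 257.] [536.8 -47.5 170. ]
top call mouth 0.77 [320. 264.] [516.3 -51.3 170. ]
top call mouth 0.52 [215. 240.] [579.3 235.6 170. ]
die it knows: clay_knife, collar, collar_lip, die_board, glaze_jar, mouth, pin_level, plunger, rolling_pin, screw_tray, slat
top call die 0.56 [318. 251.] [553.1 -45.6 172. ]
top call die 0.18 [219. 241.] [575.2 224.3 172. ]
```

View pics/top0.png

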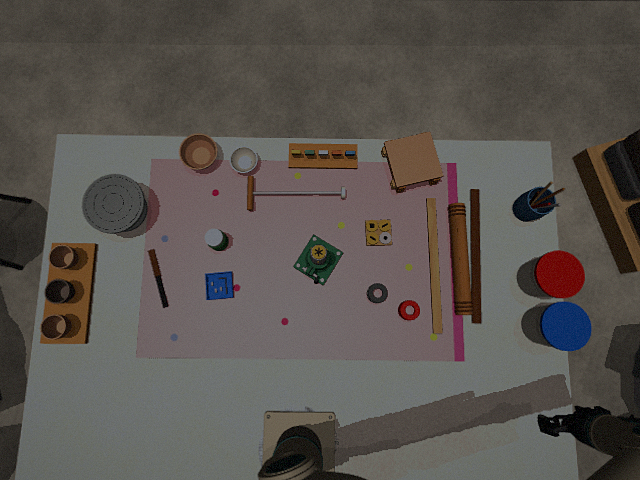

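View pics/scene0.png

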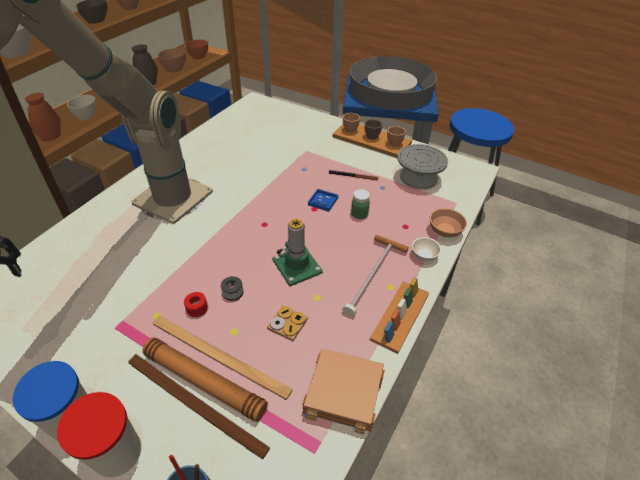

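The top view shows the grey collar at about (376,293), the red look-alike at (409,310), and the barrel mouth at (319,252). The scene view agrees, with the collar at (232,288) and the mouth at (296,224). Next I'll refine both with depth.

```bash
cat >> h.py <<'E'
from scipy.optimize import least_squares
def circ(p,r=None):
    f=lambda q: np.hypot(p[:,0]-q[0],p[:,1]-q[1])-(q[2] if r is None else r)
    return least_squares(f,[*p[:,:2].mean(0),25],loss='soft_l1').x
def outer(X,zlo,zhi,c,rad):
    m=(X[:,2]>zlo)&(X[:,2]<zhi)&(np.hypot(*(X[:,:2]-c).T)<rad); p=X[m]
    return p
E
python3 - <<'E'
from h import *
for c in('top','scene'):
    d=np.load(c+'0.npz');X,u,v=cloud(pose(c),d['D'])
    for n,c0,zl,zh,r in(('collar',(447,-212),34,46,50),('red',(399,-318),34,46,50),('mouth',(545,-47),160,185,50)):
        p=outer(X,zl,zh,np.array(c0),r)
        print(c,n,len(p),*( (p.mean(0).round(1),p.min(0).round(1),p.max(0).round(1)) if len(p) else ()))
E
```

```text
top collar 226 [ 449.3 -225.8   38.5] [ 421.1 -254.3   34. ] [ 477.7 -197.3   44.7]
top red 226 [ 399.5 -320.8   38.2] [ 372.7 -349.    34. ] [ 428.5 -291.6   45.6]
top mouth 223 [549.2 -47.3 171.6] [528.  -68.6 161. ] [573.1 -24.6 182.4]
scene collar 248 [ 449.9 -230.1   39.1] [ 418.5 -259.3   34.1] [ 479.7 -199.1   45.3]
scene red 258 [ 401.1 -324.3   38.5] [ 371.1 -353.    34. ] [ 430.5 -293.1   43.8]
scene mouth 197 [553.7 -54.1 171.9] [531.8 -73.3 160.1] [573.2 -30.4 178.7]
```

Call:
{"op": "play_rows", "data": {
  "series": [
    [[3,4.05,0,0,0,5,0],[3,4.05,0,0,0,5,0],[3,4.05,0,0,0,5,0],[3,4.05,0,0,0,5,0],[3,4.05,0,0,0,5,0],[3,4.05,0,0,0,5,0],[3,4.05,0,0,0,5,0],[3,4.05,0,0,0,5,0],[3,4.05,0,0,0,5,0],[2.8,4.05,0,0,0,5,0],[0,0,0,0,0,0,0],[0,0,0,0,0,0,0]]
  ]
}}

```text
clock: 2.3
eef_pos: [449.5, -227.6, 231.3]
tool_rot: [-3.141, 0.001, 1.108]
force: [-0.4, 0.3, -0.1]
width: 85.3
gripper_force: 0.0
```

Run:
```python
from h import *
s=ctrl.read_state();print(s['qpos'].round(3),s['eef_pos'],s['tool_rot'],s['force'])
P=pose('wrist');I,D=get_image('wrist');cv2.imwrite('pics/w1.png',I[:,:,::-1])
for n in('collar_lip','collar','mouth'):
    for o in place_of(n,'wrist')[:3]: print(n,o['p'],o['pixel'],onz(P,[o['pixel']],{'collar':0,'mouth':170}.get(n,40))[0].round(1))
X,u,v=cloud(P,D)
for n,c0,zl,zh in(('collar',(449,-226),33,46),('mouth',(550,-48),160,185)):
    p=outer(X,zl,zh,np.array(c0),50)
    if len(p)<9: print(n,'none');continue
    h=cv2.minEnclosingCircle(p[:,:2].astype(np.float32)); print(n,len(p),p.mean(0).round(1),np.median(p[:,2]),h)
```

```text
[ 0.582  0.428 -0.238  1.913  0.136  0.816 -0.192] [ 449.4677527  -227.62251529  231.32087445] [-3.14145878e+00  7.93182863e-04  1.10775823e+00] [-0.42679173  0.28354366 -0.10475658]
collar_lip 0.94 [322.2, 213.9] [ 447.4 -225.8   40. ]
collar_lip 0.7 [505.8, 360.0] [ 547.9 -446.9   40. ]
collar_lip 0.67 [319.8, 320.4] [ 397.3 -320.9   40. ]
collar 0.8 [325.2, 205.6] [ 449.9 -227.3    0. ]
collar 0.71 [317.9, 305.1] [ 393.7 -322.4    0. ]
collar 2563 [ 447.7 -226.3   39.9] 40.05845172473983 ((447.12493896484375, -227.3055877685547), 29.693706512451172)
mouth none
```

View pics/w1.png

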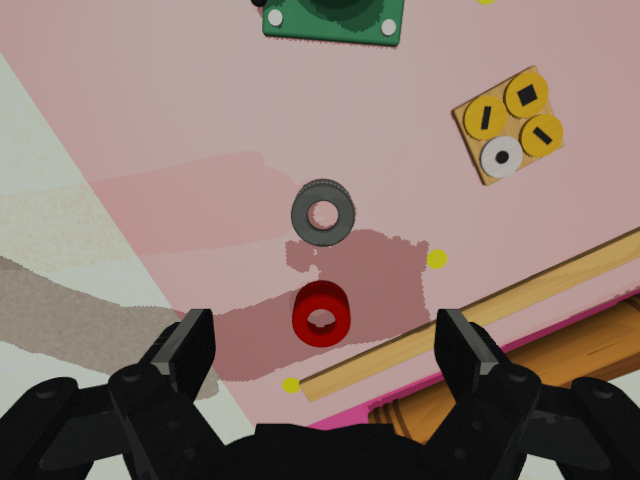

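The wrist view shows the collar directly below the tool at pixel (322,213), with the red one at (320,314). Depth puts it at (447.3,-226.5), z=40. Now the same view over the mouth.

Call:
{"op": "play_rows", "data": {
  "series": [
    [[2,3.6,2.6,0,0,0,0],[2,3.6,2.6,0,0,0,0],[2,3.6,2.6,0,0,0,0],[2,3.6,2.6,0,0,0,0],[2,3.5,2.6,0,0,0,0],[0,0,0,0,0,0,0],[0,0,0,0,0,0,0]]
  ]
}}

```text
clock: 3.38
eef_pos: [549.1, -49.6, 360.7]
tool_rot: [-3.141, 0.002, 1.107]
force: [-0.1, -0.4, 0.8]
width: 85.4
gripper_force: 0.0
```

Run:
```python
from h import *
s=ctrl.read_state();print(s['qpos'].round(3),s['eef_pos'],s['tool_rot'],s['force'])
P=pose('wrist');I,D=get_image('wrist');cv2.imwrite('pics/w2.png',I[:,:,::-1])
for n in('mouth','pin_level'):
    for o in place_of(n,'wrist')[:3]: print(n,o['p'],o['pixel'],onz(P,[o['pixel']],{'mouth':170}.get(n,153))[0].round(1))
X,u,v=cloud(P,D)
p=outer(X,164,185,np.array((550,-48)),50); print(len(p),np.percentile(p[:,2],[5,25,50,75,95]).round(1))
for zl,zh in((172,178),(167.5,171.5),(163,180)):
    p=outer(X,zl,zh,np.array((550,-48)),50);h=cv2.minEnclosingCircle(p[:,:2].astype(np.float32)); print(len(p),p.mean(0).round(1),h,circ(p).round(1))
```

```text
[ 0.24   0.375 -0.292  1.599  0.115  1.186 -0.541] [549.12642469 -49.5501255  360.69300375] [-3.14076510e+00  1.60042898e-03  1.10672546e+00] [-0.10576205 -0.36040414  0.78329206]
mouth 0.97 [324.5, 215.5] [548.2 -49.9 170. ]
pin_level 0.78 [323.5, 207.4] [549.1 -45.9 153. ]
pin_level 0.54 [315.8, 337.5] [ 479.7 -166.8  153. ]
1952 [167.  170.4 175.  175.7 176.6]
1399 [549.  -48.3 175.4] ((548.7413330078125, -48.64521408081055), 19.092205047607422) [548.9 -48.5  13.4]
394 [551.6 -43.8 169.3] ((548.7779541015625, -48.65610885620117), 22.608549118041992) [548.6 -49.   20.8]
1959 [549.7 -46.9 173.4] ((548.6092529296875, -48.69636535644531), 23.160114288330078) [549.6 -47.   15.8]
```

View pics/w2.png

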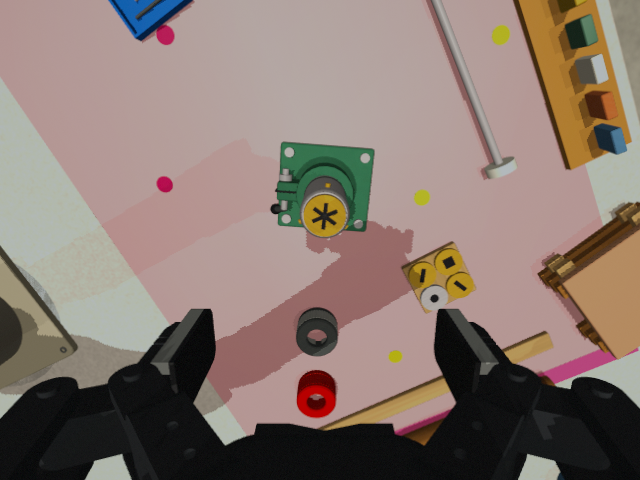

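The mouth shows at (325,215), with the star die gold in it. Depth puts it at (548.7,-48.7), die face at 175.4 as expected. Now go to the collar.

Call:
{"op": "play_rows", "data": {
  "series": [
    [[-1.7,-2.95,-4.5,0,0,0,0],[-1.7,-2.95,-4.5,0,0,0,0],[-1.7,-2.95,-4.5,0,0,0,0],[-1.7,-2.95,-4.5,0,0,0,0],[-1.7,-2.95,-4.5,0,0,0,0],[-1.7,-2.95,-4.5,0,0,0,0],[0,0,0,0,0,0,0],[0,0,0,0,0,0,0]]
  ]
}}

```text
clock: 4.53
eef_pos: [448.0, -225.2, 91.4]
tool_rot: [3.142, -0.0, 1.107]
force: [0.4, -0.2, -0.3]
width: 85.4
gripper_force: 0.0
```

Call:
{"op": "play_rows", "data": {
  "series": [
    [[-0.07,-0.18,-3,0,0,0,0],[0,0,-3,0,0,0,0],[0,0,-2.4,0,0,0,0],[0,0,0,0,0,0,0],[0,0,0,0,0,0,1],[0,0,0,0,0,0,1],[0,0,0,0,0,0,1],[0,0,0,0,0,0,1],[0,0,0,0,0,0,1],[0,0,0,0,0,0,1]]
  ]
}}

```text
clock: 5.78
eef_pos: [448.3, -226.8, 9.2]
tool_rot: [3.139, -0.0, 1.109]
force: [-0.8, 1.5, 8.3]
width: 58.9
gripper_force: 63.4
```

Call:
{"op": "play_rows", "data": {
  "series": [
    [[0,0,1,0,0,0,1],[0,0,4,0,0,0,1],[0,0,5,0,0,0,1],[0,0,5,0,0,0,1],[0,0,5,0,0,0,1],[0.5,1,1,0,0,0,1],[2,3.5,0,0,0,0,1],[2,3.5,0,0,0,0,1],[2,3.5,0,0,0,0,1],[2,3.5,0,0,0,0,1],[1.5,2.8,0,0,0,0,1],[0,0,0,0,0,0,1],[0,0,0,0,0,0,1]]
  ]
}}

```text
clock: 7.4
eef_pos: [546.1, -49.1, 216.6]
tool_rot: [-3.14, 0.002, 1.109]
force: [-0.7, 0.7, -2.0]
width: 59.4
gripper_force: 65.7
```

```bash
cat > look.py <<'E'
from h import *; import sys
s=ctrl.read_state();print(s['qpos'].round(3),s['eef_pos'],s['tool_rot'],s['force'])
for c in('wrist','top','scene'):
    P=pose(c);I,D=get_image(c);cv2.imwrite(f'pics/{sys.argv[1]}{c}.png',I[:,:,::-1])
    X,u,v=cloud(P,D)
    z=s['eef_pos'][2]-9.2+40; p=outer(X,z-6,z+6,s['eef_pos'][:2],40); print(c,len(p))
    if len(p)>20:
        print(np.percentile(p[:,2],[5,50,95]).round(1),p.mean(0).round(1),cv2.minEnclosingCircle(p[:,:2].astype(np.float32)))
    for o in place_of('collar_lip',c)[:2]: print(o['p'],o['pixel'],onz(P,[o['pixel']],z)[0].round(1))
E
python3 look.py a
```

```text
[ 0.229  0.513 -0.283  1.813  0.185  0.844 -0.606] [546.08462625 -49.11916418 216.6417208 ] [-3.13993146e+00  1.50136002e-03  1.10859724e+00] [-0.7018546   0.70687334 -1.96772816]
wrist 18214
[243.8 247.4 248.8] [546.7 -46.6 247.2] ((549.1099853515625, -43.07658767700195), 39.38616180419922)
0.81 [324.7, 355.7] [545.6 -48.7 247.4]
top 0
0.84 [409.5, 310.3] [ 394.1 -277.7  247.4]
scene 170
[243.  247.5 250.8] [539.3 -59.  247.2] ((544.0098266601562, -55.36373519897461), 37.35321044921875)
0.94 [192.4, 300.0] [ 535.7 -428.   247.4]
0.68 [291.8, 198.1] [533.5 -40.  247.4]
```

View pics/awrist.png

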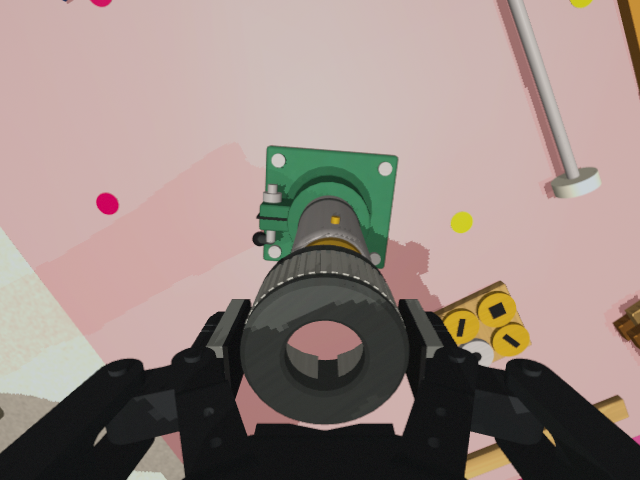

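The collar is gripped level, lip at z=247.4. A brass pin shows at (335,220), and a dark notch, probably a keyway, shows through the window at (328,368). Now I'll fit the lip centre for alignment.

```bash
cat > fit.py <<'E'
from h import *
s=ctrl.read_state();P=pose('wrist');I,D=get_image('wrist');k,R,t=P
z=s['eef_pos'][2]+30.8
X,u,v=cloud(P,D);Z=np.zeros((480,640));Z[v,u]=X[:,2]
m=((Z>z-4)&(Z<z+4)).astype(np.uint8)
hole=(m==0).astype(np.uint8); n,L,st,ce=cv2.connectedComponentsWithStats(hole)
i=min(range(1,n),key=lambda i:np.hypot(*(ce[i]-[325,348]))if 500<st[i,4]<20000 else 1e9)
print(st[i],ce[i]); c=cv2.findContours((L==i).astype(np.uint8),cv2.RETR_EXTERNAL,cv2.CHAIN_APPROX_NONE)[0][0][:,0]
w=onz(P,c,z); q=circ(w); print('lip centre',q.round(2),'tcp',s['eef_pos'].round(2), 'err to mouth',(np.array([548.7,-48.65])-q[:2]).round(2))
E
python3 fit.py
```

```text
[ 285  321   81   66 4041] [324.43677308 352.92749319]
lip centre [546.53 -48.6   12.95] tcp [546.88 -49.63 217.31] err to mouth [ 2.17 -0.05]
```

Call:
{"op": "play_rows", "data": {
  "series": [
    [[0.2,0,0,0,0,0,1],[0,0,-2,0,0,0,1],[0,0,-1,0,0,0,1],[0,0,-0.5,0,0,0,1],[0,0,-0.5,0,0,0,1],[0,0,0,0,0,0,1],[0,0,0,0,0,0,1]]
  ]
}}

```text
clock: 8.62
eef_pos: [549.4, -48.8, 177.6]
tool_rot: [3.141, -0.0, 1.108]
force: [-0.4, -0.1, -1.6]
width: 59.1
gripper_force: 65.7
```

```bash
python3 - <<'E'
from cell import ctrl
import numpy as np
a=[ctrl.read_state() for _ in range(5)]
for s in a: print(s['clock'],s['eef_pos'].round(2),s['force'].round(1))
E
python3 fit.py
```

```text
8.625 [549.44 -48.81 177.64] [-0.4 -0.1 -1.6]
8.625 [549.44 -48.81 177.64] [-0.4 -0.1 -1.6]
8.625 [549.44 -48.81 177.64] [-0.4 -0.1 -1.6]
8.625 [549.44 -48.81 177.64] [-0.4 -0.1 -1.6]
8.625 [549.44 -48.81 177.64] [-0.4 -0.1 -1.6]
[ 285  321   80   66 4019] [324.37173426 352.80069669]
lip centre [549.07 -47.73  12.91] tcp [549.44 -48.81 177.64] err to mouth [-0.37 -0.92]
```

Call:
{"op": "play_rows", "data": {
  "series": [
    [[0,-0.05,-0.2,0,0,0,1],[0,0,-0.2,0,0,0,1],[0,0,-0.2,0,0,0,1],[0,0,0,0,0,0,1]]
  ]
}}

```text
clock: 9.18
eef_pos: [549.1, -49.3, 171.1]
tool_rot: [-3.141, -0.0, 1.108]
force: [0.1, 0.1, -2.1]
width: 59.1
gripper_force: 65.7
```

Call:
{"op": "play_rows", "data": {
  "series": [
    [[0,0,-0.2,0,0,0,1],[0,0,-0.2,0,0,0,1],[0,0,-0.2,0,0,0,1],[0,0,-0.05,0,0,0,1],[0,0,0,0,0,0,1]]
  ]
}}

```text
clock: 9.8
eef_pos: [549.1, -49.3, 164.8]
tool_rot: [-3.141, -0.0, 1.108]
force: [0.0, -0.3, -2.3]
width: 58.8
gripper_force: 65.8
```

Call:
{"op": "play_rows", "data": {
  "series": [
    [[0,0,-0.05,0,0,0,1],[0,0,-0.05,0,0,0,1],[0,0,0,0,0,0,1]]
  ]
}}

```text
clock: 10.18
eef_pos: [549.2, -49.3, 164.4]
tool_rot: [3.141, -0.0, 1.108]
force: [-1.9, 0.6, 5.5]
width: 58.7
gripper_force: 66.4
```

Call:
{"op": "play_rows", "data": {
  "series": [
    [[0,0,0.01,0,0,-10,1],[0,0,0,0,0,-10,1],[0,0,0,0,0,-10,1],[0,0,0,0,0,0,1]]
  ]
}}

```text
clock: 10.68
eef_pos: [550.0, -49.2, 164.5]
tool_rot: [3.14, -0.001, 0.587]
force: [-0.6, 0.2, 3.7]
width: 59.0
gripper_force: 66.2
```

Call:
{"op": "play_rows", "data": {
  "series": [
    [[0,0,0,0,0,-7,1],[0,0,0,0,0,-7,1],[0,0,0,0,0,-6,1],[0,0,0,0,0,0,1]]
  ]
}}

```text
clock: 11.18
eef_pos: [550.0, -49.4, 164.4]
tool_rot: [3.141, -0.002, 0.239]
force: [-0.5, -0.0, 5.7]
width: 59.0
gripper_force: 66.3
```

Call:
{"op": "play_rows", "data": {
  "series": [
    [[0,0,0,0,0,-3,1],[0,0,0,0,0,-3,1],[0,0,0,0,0,0,1]]
  ]
}}

```text
clock: 11.55
eef_pos: [549.8, -49.4, 164.4]
tool_rot: [3.141, -0.001, 0.135]
force: [0.3, 0.4, 5.3]
width: 59.0
gripper_force: 66.4
```

Call:
{"op": "play_rows", "data": {
  "series": [
    [[0,0,0,0,0,-3,1],[0,0,0,0,0,-2,1],[0,0,0,0,0,0,1]]
  ]
}}

```text
clock: 11.92
eef_pos: [549.3, -48.9, 164.0]
tool_rot: [-3.141, -0.0, 0.046]
force: [-0.3, 2.4, 3.6]
width: 59.3
gripper_force: 66.2
```

Call:
{"op": "play_rows", "data": {
  "series": [
    [[0,0,0,0,0,-2,1],[0,0,0,0,0,0,1]]
  ]
}}

```text
clock: 12.18
eef_pos: [549.4, -49.7, 163.6]
tool_rot: [3.141, -0.0, 0.009]
force: [1.8, 0.0, -0.1]
width: 59.0
gripper_force: 65.8
```

Call:
{"op": "play_rows", "data": {
  "series": [
    [[0,0,0,0,0,-2,1],[0,0,-0.1,0,0,0,1],[0,0,0,0,0,0,1]]
  ]
}}

```text
clock: 12.55
eef_pos: [549.3, -49.6, 162.8]
tool_rot: [3.141, -0.0, -0.026]
force: [1.6, -0.1, -0.6]
width: 58.9
gripper_force: 65.8
```

Call:
{"op": "play_rows", "data": {
  "series": [
    [[0,0,-0.1,0,0,-1,1],[0,0,-0.15,0,0,0,1],[0,0,-0.15,0,0,0,1],[0,0,-0.15,0,0,0,1],[0,0,0,0,0,0,1]]
  ]
}}

```text
clock: 13.18
eef_pos: [549.3, -49.5, 157.2]
tool_rot: [3.141, -0.0, -0.044]
force: [2.4, -0.5, -2.5]
width: 58.9
gripper_force: 65.6
```

Call:
{"op": "play_rows", "data": {
  "series": [
    [[-0.01,0,-0.2,0,0,0,1],[0,0,-0.2,0,0,0,1],[0,0,-0.2,0,0,0,1],[0,0,-0.2,0,0,0,1],[0,0,0,0,0,0,1]]
  ]
}}

```text
clock: 13.8
eef_pos: [549.3, -49.5, 149.6]
tool_rot: [3.141, -0.001, -0.044]
force: [1.9, -1.9, 3.9]
width: 59.4
gripper_force: 66.1
```

Call:
{"op": "play_rows", "data": {
  "series": [
    [[0,0,-0.1,0,0,0,1],[0,0,-0.1,0,0,0,1],[0,0,-0.05,0,0,0,1],[0,0,-0.05,0,0,0,1],[0,0,0,0,0,0,1]]
  ]
}}

```text
clock: 14.42
eef_pos: [549.4, -49.5, 147.3]
tool_rot: [3.142, -0.001, -0.044]
force: [0.1, -1.0, 8.4]
width: 59.1
gripper_force: 66.8
```

Call:
{"op": "play_rows", "data": {
  "series": [
    [[0,0,-0.05,0,0,0,1],[0,0,-0.05,0,0,0,1],[0,0,0,0,0,0,1],[0,0,0,0,0,0,1]]
  ]
}}

```text
clock: 14.92
eef_pos: [549.4, -49.5, 147.2]
tool_rot: [3.142, -0.001, -0.044]
force: [-1.9, -1.0, 16.3]
width: 58.7
gripper_force: 67.5
```

```bash
python3 look.py b; python3 fit.py
```

```text
[-0.005  0.6    0.067  1.881 -0.062  0.662 -1.516] [549.3926583  -49.49682858 147.21862861] [ 3.14156339e+00 -1.35978183e-03 -4.36506803e-02] [-1.86590316 -0.98996465 16.27318705]
wrist 18272
[174.3 178.  179.5] [550.8 -49.2 177.8] ((555.137939453125, -49.734561920166016), 39.54006576538086)
top 0
0.52 [410.0, 310.8] [ 394.1 -293.   178. ]
scene 171
[173.2 177.8 181.8] [559.1 -46.3 177.6] ((551.776611328125, -50.26700973510742), 39.357078552246094)
0.62 [193.1, 302.3] [ 494.3 -398.2  178. ]
0.6 [294.2, 220.4] [542.9 -46.1 178. ]
[ 285  321   80   67 4044] [324.55489614 353.09990109]
lip centre [549.11 -49.08  12.93] tcp [549.39 -49.5  147.22] err to mouth [-0.41  0.43]
```

View pics/bwrist.png

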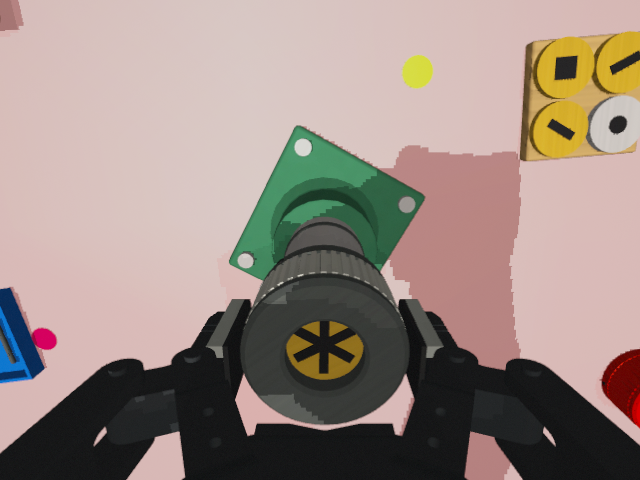

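The star die fills the window at (325,349). The lip is at z=178, which is fully home, and it is a hard stop: the force rose to 16 N with no further travel. Handing in.

```bash
python3 -c "
from cell import workorder; print(workorder.finish_job())"
```

```text
the job is handed in; nothing more can be done
None
```

The collar is keyed over the pins and pressed fully home: its lip is at 178 mm on the rim, and the arm is still gripping it and pressing it down with about 16–18 N. The job was handed in at about 15 s, with nothing else on the table touched.

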